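# Set the seating load on a bush with the coaxial coarse and fine drive knobs

## Task

Seat the metal bush in the little force stand for its crush test. Turn the large lower knob clockwise until the ram has pushed the bush against the gauge and the needle stands in the yellow zone (2 to 6 N), leaving the small upper knob alone until then; let it stand there for a moment, then bring the needle into the green zone (10 N) with the small upper knob and let go. The needle must never reach the red zone, and do not touch the bush or the gauge or disturb the things around the stand.

Things in the scene. Friction and masses are not known exactly. Their poses are not given: they have to be found in the camera images.
- stand: the force stand, fixed to the bench: grey base plate 100 x 320 x 14 mm (from y = -170 to +150 in its frame), its top 14 mm above the bench; at its +y end a white drive head 70 x 80 mm, top 60 mm above the bench, with the two coaxial knobs on top. Origin: on the bench, under the middle of the bush's track; z up. The ram drives out of the head along the stand's -y direction, between two guide strips 36 mm apart, and pushes the bush against the gauge at the -y end.
- coarse_grip (a point): centre of the coarse (outer, lower, dark steel, knurled) knob: 50 mm diameter, 18 mm high; this point is on the vertical knob axis at half its height, 77 mm above the bench. Under the knob is an 8 mm gap down to the drive head (24 mm neck). White stripe on its top as index.
- fine_grip (a point): centre of the fine (inner, upper, bright aluminium) knob: 24 mm diameter, 18 mm high, on the same axis, 2 mm above the top of the coarse knob; this point is at half its height, 97 mm above the bench. White stripe on its top.
- coarse (a joint): angle of the coarse knob, rad, grows clockwise seen from above, range 0 to 3.8; 1 rad advances the ram 12 mm. It starts near 0 and needs about 1.6 to 2.8 rad, so more than one grasp. Friction holds it where it is left; it takes about 0.2 to 0.4 N m to turn. Once the bush bears on the gauge each rad adds 18 N.
- fine (a joint): angle of the fine knob, rad, grows clockwise seen from above, range -0.5 to 4.0; 1 rad advances the ram 2.5 mm (3.75 N once the bush bears on the gauge) by creeping the whole drive head, with both knobs on it, along the stand's -y by those 2.5 mm per rad: a hand that turns it must go along. Starts between 0 and 0.3 rad; takes about 0.1 to 0.15 N m to turn and stays where it is left.
- needle (a joint): needle of the gauge, rad, grows clockwise seen from above; 0.25 rad per newton of force on the plunger (0 = no load). Coloured zones on the white dial: yellow 2 to 6 N (0.5 to 1.5 rad), green 9 to 11 N (2.25 to 2.75 rad), red from 15 N (3.75 rad).
- gauge: dial force gauge, 90 mm round, dial facing up 56 mm above the bench, clamped on the base plate; where along the plate differs from case to case by up to 10 mm. Origin: under the dial's centre, on top of the base plate. In the gauge's frame zero of the dial points to the direction 135 degrees counterclockwise from +x. Its plunger is sprung, 1.5 N per mm.
- plunger_face (a point): centre of the gauge plunger's flat 18 mm round face, 10 mm above the base plate, 60 mm from the gauge's origin along its +y when unloaded; it gives way along the stand's -y.
- ram_face (a point): centre of the flat front face of the ram (28 x 18 mm), 10 mm above the base plate; it moves along the stand's -y.
- bush: flanged steel bush, 31 mm diameter at the flange, 25 mm high, standing loose on the base plate between ram and gauge, with a few mm of play. Origin: centre of its underside.
- loupe_b: black stand loupe, 39 mm diameter, 32 mm high, loose on the bench behind the stand. Origin: centre of its underside.
- weight_big: brass check weight with knob, 38 mm diameter, 28 mm high, loose behind the stand. Origin: centre of its underside.
- cap_tube: small white tube with red cap, 24 mm diameter, 60 mm high, standing loose behind the stand. Origin: centre of its underside.

How it is judged:
By the outcome, as a careful person would: the job done as asked, in the order asked, and still so for the second after the job is handed in, with the robot touching nothing.
It also fails if it takes over 72 s, if anything falls off the work surface, if the arm or the gripper's body presses on something with over 40 N, if the wrist force passes 120 N, or if a joint passes its speed limit or range.

## Robot

A 6-joint arm with a two-finger parallel gripper is mounted at the origin on a cart in front of the work surface, level with it; the furniture and walls round the work are solid. World frame = base frame: x ahead of the robot, y to its left, z up, the work surface at z = 0. Lengths are in m, angles in degrees, forces in N, time in s.
With the tool pointing down it reaches from about 0.25 to 0.725 m from the base axis. Payload 9.7 kg.
Tool frame: the origin (TCP) lies at the very end of the fingers, on their centre line; the grasp point (between the pads) lies 19 mm behind it; y points along the fingers, x is the direction in which the jaws open and shut, and the axes are right-handed (so a half turn about y gives the same grasp; the last joint's range is limited). The gripper opens to 85 mm and grips with 20 to 120 N. Pads are 22 mm wide; open, the fingers measure 114 mm over their backs; the gripper's body (76 mm by 85 mm) begins 54 mm behind the grasp point. The pads swing forward as they close: fully open they stand 13 mm farther back than shut.
Start: joints at [72.135, 4.979, 10.078, 95.1, 0, 90], TCP at [0.169, 0.523, 0.231] pointing down, gripper open.
Joint ranges: [-179.16, 179.16], [-48.56, 103.87], [-65.8, 70.77], [-126.05, 130.52], [-82.76, 87.17], [-180, 180]. Speed limits (degrees/s): [127.2, 127.2, 147.25, 180, 180, 180].

## Interface

Orientations are given as [roll, pitch, yaw] about the fixed x, y, z axes, in that order (R = Rz(yaw) Ry(pitch) Rx(roll)).
In Python, from workcell import bot gives the robot as it stands.
- The arm moves only by the shell command python3 -m jog 'ROWS' [FORCE]. ROWS is JSON, a list of rows, each a list of 7 numbers: the closure, from 0 (fully open) to 1 (shut), then the shift along the world's x, y, z in units of 25 mm (1.0 is 25 mm), then the turn, a rotation vector about the world's x, y, z in units of 5 degrees (1.0 is 5 degrees). A call has 1 to 5 rows; each row is the pose to reach, as a shift and turn from the pose commanded when the call began; what a row does not reach only later rows make up. A row lasts 1/10 s, in which the tool goes at most 50 mm and 8.59 degrees, less where a joint would pass 70% of its speed; a pose out of reach is approached as far as the arm can. A call with a gripper value outside its range is refused whole. The fingers move at their own pace and stop on an object; FORCE is the grip in N (left out, the last holds). Time passes only in rows, so rows that repeat a pose let the fingers close. It gives the time, the measured TCP pose, the force and the opening at its end, in the units of the state.
- bot.get_obs(): the state, without advancing time (a new reading comes with each control period).
- bot.camera(name): name is "side" or "top"; returns (picture, depth): 384x512x3 uint8, red, green, blue; 384x512 float32, m along the optical axis (not along the pixel's ray), 0 where there is no reading.
- bot.camera_model(name): a dict with "fx", "fy", "cx", "cy" (pixels), "rvec" (rotation vector, rad) and "tvec" (3), from world to camera coordinates, as OpenCV has them. Camera axes: x right, y down, z forward; pixel columns grow to the right and rows downward; lengths in m; the calibration is good to about 2 mm. A picture is of the moment at which its call begins. camera_model takes no time and is no camera call.
- bot.job_done(): hands the job in, once; it reports no verdict.
Trained networks look in the newest picture that a camera, given by its name, has taken for a name from the list of things; names that differ only in an ending like _2 or _b are one class to them, and where a whole thing is asked for, a point or a joint stands for the part that bears it (a point fixed in the world has none). Each returns a list of dicts, best first, with "conf" (0 to 1); they miss things now and then, are a little off and sometimes report something else, mostly with a low value. They report only what shows in the picture. A call takes as long as a camera call.
- bot.regions_of(camera, label): "pixels" (384x512 bool, what is visible of it) and "point" ([row, column] in pixels, amid what is visible of it).
The state is a dict: "time": time; "q": joint angles; "qd": joint speeds; "joint_efforts": joint torques, N m; "ee_pos": TCP position; "tcp_rot": TCP orientation; "wrist_force": force on the tool from outside, world axes, zero at the start; "torque": the same for the moment, N m; "opening": finger opening in m.
Only numpy, scipy, OpenCV 4.12 (cv2) and the standard library are available. Lean on these libraries where they do the work, as an engineer would, in place of code of your own. Each camera call takes 0.05 s, during which the arm holds its last target. There are 200 camera calls.

## Working session

There is one attempt and no reset: what is moved stays moved. The work goes in short steps, Python scripts to look and compute and a shell command to move; the robot and the scene stay as the last step left them, time stands still between calls to the robot, and variables do not carry over. Pictures are saved under pics/ and viewed, about 8 in all and at most 12, crops included, and the job is handed in when it is done.

```bash
ls; mkdir -p pics; cat > h.py <<'E'
import numpy as np, cv2
from workcell import bot
def cam(n):
    m=bot.camera_model(n); R=cv2.Rodrigues(np.array(m["rvec"],float))[0]; return m,R,np.array(m["tvec"],float).ravel()
def ray(n,px,z):  # px=(col,row) on plane z
    m,R,t=cam(n); d=R.T@np.array([(px[0]-m["cx"])/m["fx"],(px[1]-m["cy"])/m["fy"],1]); o=-R.T@t
    return o+d*(z-o[2])/d[2]
def cloud(n,depth,mask):
    m,R,t=cam(n); r,c=np.nonzero(mask&(depth>0)); Z=depth[r,c]
    P=np.c_[(c-m["cx"])/m["fx"]*Z,(r-m["cy"])/m["fy"]*Z,Z]; return (P-t)@R
def proj(n,p):
    m,R,t=cam(n); q=R@np.array(p)+t; return m["fx"]*q[0]/q[2]+m["cx"],m["fy"]*q[1]/q[2]+m["cy"]
def shot(n,f,crop=None,k=1):
    p,d=bot.camera(n); q=p if crop is None else p[crop[1]:crop[3],crop[0]:crop[2]]
    q=cv2.resize(q,None,fx=k,fy=k,interpolation=cv2.INTER_CUBIC); cv2.imwrite("pics/"+f,q[:,:,::-1]); return p,d
E
python3 - <<'E'
from h import *
np.set_printoptions(precision=4,suppress=True)
print(bot.get_obs())
for n in("top","side"):
    p,d=shot(n,n+"0.png"); m,R,t=cam(n); print(n,-R.T@t,R[2],m["fx"])
    for l in("stand","coarse_grip","fine_grip","gauge","plunger_face","ram_face","bush","needle","loupe_b","weight_big","cap_tube"):
        for r in bot.regions_of(n,l)[:2]:
            C=cloud(n,d,r["pixels"]); print(l,round(r["conf"],2),r["point"],len(C),np.median(C,0),C.max(0) if len(C) else "")
E
```

```text
pics
{'time': 0.0, 'q': array([72.1357,  5.0096, 10.035 , 95.0994,  0.0011, 90.0001]), 'qd': array([-0.0027, -0.004 , -0.0851,  0.0135,  0.0044,  0.0545]), 'joint_efforts': array([  0.0009, -52.0393,  46.4803,   0.0164,  -0.    ,   0.    ]), 'ee_pos': array([0.1686, 0.5233, 0.2306]), 'tcp_rot': array([-89.9989,   0.074 ,  72.1355]), 'wrist_force': array([-0.2052,  0.6312, -0.5517]), 'torque': array([0.0106, 0.0234, 0.0004]), 'opening': 0.08547498488897837}
top [ 0.3705 -0.3834  0.9436] [ 0.174   0.0249 -0.9844] 493.6536761117777
stand 0.87 [248.2, 232.3] 6901 [ 0.436  -0.3347  0.0151] [ 0.5194 -0.2045  0.1088]
coarse_grip 0.75 [252.8, 196.6] 411 [ 0.427  -0.2673  0.0855] [ 0.4515 -0.2394  0.0901]
fine_grip 0.71 [246.5, 192.2] 181 [ 0.4273 -0.2634  0.1053] [ 0.4394 -0.2485  0.1088]
fine_grip 0.46 [252.1, 198.4] 506 [ 0.4268 -0.2665  0.0854] [ 0.4556 -0.2357  0.1019]
gauge 0.61 [238.6, 289.4] 2031 [ 0.4538 -0.4379  0.0564] [ 0.4992 -0.3803  0.0634]
plunger_face 0.42 [247.7, 260.1] 46 [ 0.4468 -0.3859  0.0277] [ 0.4537 -0.3803  0.0349]
ram_face 0.75 [249.7, 224.0] 195 [ 0.4368 -0.3159  
[... 598 characters left out ...]
 -0.3599  0.0374]
fine_grip 0.68 [226.6, 254.5] 170 [ 0.4255 -0.2553  0.102 ] [ 0.4388 -0.2484  0.1067]
gauge 0.86 [199.5, 287.8] 1250 [ 0.4472 -0.4213  0.054 ] [ 0.499  -0.3599  0.0589]
plunger_face 0.51 [239.1, 258.2] 487 [ 0.4194 -0.25    0.0832] [ 0.5222 -0.2351  0.0948]
plunger_face 0.39 [220.7, 283.9] 44 [ 0.4451 -0.3802  0.0261] [ 0.4521 -0.3771  0.032 ]
bush 0.73 [231.8, 274.1] 154 [ 0.4391 -0.3476  0.0313] [ 0.4526 -0.3008  0.0574]
loupe_b 0.61 [196.1, 258.4] 302 [ 0.5432 -0.4393  0.0195] [ 0.5937 -0.4275  0.0319]
weight_big 0.73 [214.2, 242.1] 222 [ 0.5282 -0.366   0.0138] [ 0.5618 -0.2566  0.105 ]
cap_tube 0.76 [217.6, 229.2] 284 [ 0.5266 -0.3099  0.0365] [ 0.5421 -0.3042  0.0609]
```

```bash
python3 - <<'E'
from h import *
a=cv2.imread("pics/top0.png")[160:310,150:350]; b=cv2.imread("pics/side0.png")[150:300,190:340]
cv2.imwrite("pics/c1.png",cv2.resize(np.vstack([cv2.resize(a,(800,600))]),None,fx=1,fy=1,interpolation=cv2.INTER_CUBIC)); cv2.imwrite("pics/c2.png",cv2.resize(b,(600,600),interpolation=cv2.INTER_CUBIC))
E
```

```text
(no output)
```

View pics/c1.png

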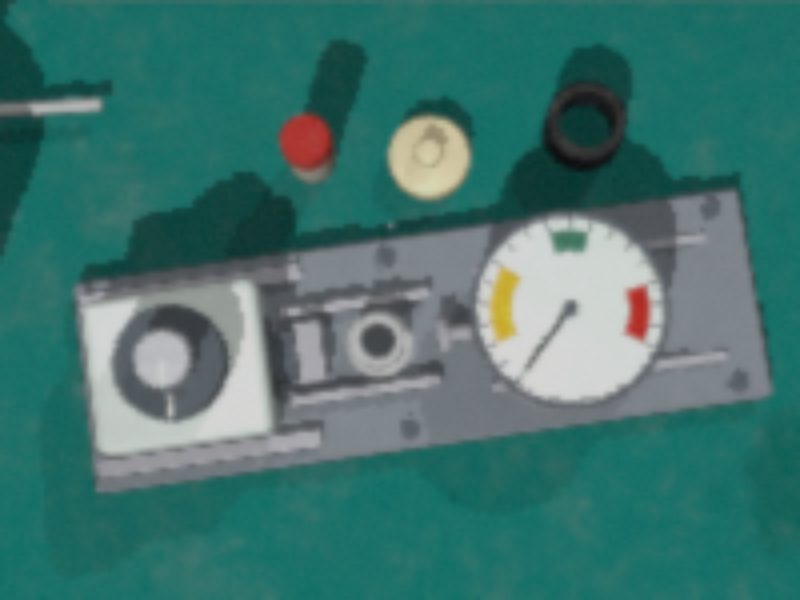

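View pics/c2.png

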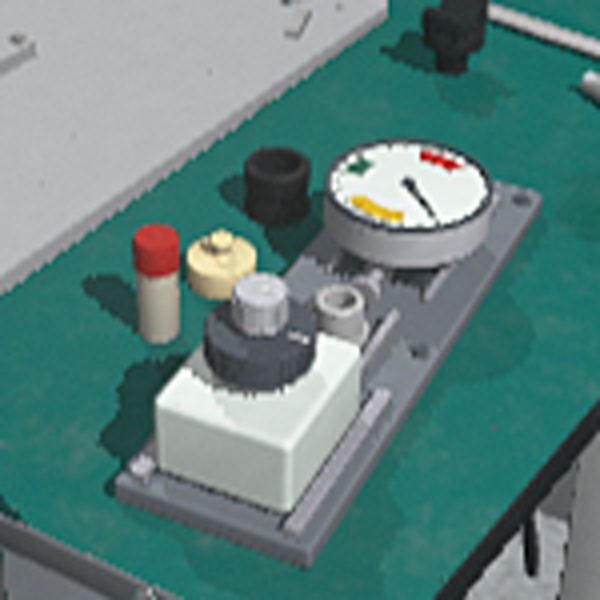

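```bash
cat >> h.py <<'E'
def rect(img,n,z,c,half,k): # metric rectification: x->right, y->up, k px/mm
    N=int(2*half*k); src=np.float32([proj(n,(c[0]+sx*half/1e3,c[1]+sy*half/1e3,z)) for sx,sy in((-1,1),(1,1),(1,-1),(-1,-1))])
    return cv2.warpPerspective(img,cv2.getPerspectiveTransform(np.float32([[0,0],[N,0],[N,N],[0,N]]),src),(N,N),flags=cv2.INTER_CUBIC|cv2.WARP_INVERSE_MAP)
E
python3 - <<'E'
from h import *
np.set_printoptions(precision=4,suppress=True)
img={n:cv2.imread(f"pics/{n}0.png")[:,:,::-1].copy() for n in("top","side")}
for n in img:
    p,d=bot.camera(n)
    H=np.ones(d.shape,bool); 
    m,R,t=cam(n); r,c=np.nonzero(d>0); P=cloud(n,d,H)
    for nm,c0,rad,zl,zh in(("fine",(.427,-.263),.03,.098,.115),("coarse",(.427,-.263),.045,.075,.095),("dial",(.454,-.438),.06,.048,.066)):
        s=(np.hypot(*(P[:,:2]-c0).T)<rad)&(P[:,2]>zl)&(P[:,2]<zh); Q=P[s]; 
        print(n,nm,len(Q),np.median(Q[:,2]),cv2.minEnclosingCircle(Q[:,:2].astype(np.float32)),np.percentile(Q,2,0)[:2]/2+np.percentile(Q,98,0)[:2]/2)
    a=rect(img[n],n,.106,(.427,-.263),40,5); b=rect(img[n],n,.086,(.427,-.263),40,5)
    for q in(a,b): cv2.drawMarker(q,(200,200),(255,0,0),0,20); cv2.circle(q,(200,200),60 if q is a else 125,(255,0,0),1)
    img[n+"r"]=np.hstack([a,b])
cv2.imwrite("pics/r.png",cv2.resize(np.vstack([img["topr"],img["sider"]]),(600,600))[:,:,::-1])
s=rect(img["top"],"top",.014,(.44,-.335),200,2); g=cv2.cvtColor(s,cv2.COLOR_RGB2HSV)
M=((g[...,1]<70)&(g[...,2]>50)).astype(np.uint8); cs=max(cv2.findContours(M,0,2)[0],key=cv2.contourArea); r=cv2.minAreaRect(cs)
print("plate",r, (.44+(r[0][0]-400)/2e3, -.335-(r[0][1]-400)/2e3))
E
```

```text
top fine 169 0.10561648285555791 ((0.4289824962615967, -0.2629382014274597), 0.012723724357783794) [ 0.4282 -0.2638]
top coarse 497 0.0855194983146581 ((0.4285406470298767, -0.2629581689834595), 0.025880783796310425) [ 0.4287 -0.2635]
top dial 1963 0.05658710372550589 ((0.4555072486400604, -0.4394873082637787), 0.04493875056505203) [ 0.455  -0.4396]Traceback (most recent call last):
  File "<stdin>", line 4, in <module>
RuntimeError: dictionary changed size during iteration
```

```bash
python3 - <<'E'
from h import *
np.set_printoptions(precision=4,suppress=True)
n="side"; p,d=bot.camera(n); P=cloud(n,d,np.ones(d.shape,bool))
for nm,c0,rad,zl,zh in(("fine",(.4287,-.263),.02,.103,.115),("coarse",(.4287,-.263),.035,.083,.095),("dial",(.4555,-.4395),.06,.053,.066)):
    s=(np.hypot(*(P[:,:2]-c0).T)<rad)&(P[:,2]>zl)&(P[:,2]<zh); Q=P[s]; print(nm,len(Q),cv2.minEnclosingCircle(Q[:,:2].astype(np.float32)))
img=cv2.imread("pics/top0.png")
s=rect(img,"top",.014,(.44,-.335),200,2); g=cv2.cvtColor(s,cv2.COLOR_BGR2HSV)
M=((g[...,1]<70)&(g[...,2]>50)).astype(np.uint8); cs=max(cv2.findContours(M,0,2)[0],key=cv2.contourArea); r=cv2.minAreaRect(cs)
print("plate",r)
# needle
E
cat >> h.py <<'E'
def needle(p,c=(.4555,-.4395),yaw=8.6,z=.056):
    g=cv2.cvtColor(rect(p,"top",z,c,45,5),cv2.COLOR_RGB2GRAY).astype(float); a=np.arange(0,360,.5)
    v=np.array([np.mean([g[int(225-5*r*np.sin(t)),int(225+5*r*np.cos(t))] for r in range(10,27)]) for t in np.radians(a)])
    w=np.clip(v.min()+0.4*(np.median(v)-v.min())-v,0,None); ang=np.degrees(np.angle(np.sum(w*np.exp(1j*np.radians(a)))))
    return np.radians((135+yaw-ang+90)%360-90)/.25, v.min(), np.median(v)
E
python3 -c "
from h import *
p,d=bot.camera('top');print(needle(p))"
```

```text
fine 82 ((0.4282134771347046, -0.26014286279678345), 0.0122462073341012)
coarse 290 ((0.4292777478694916, -0.2611238360404968), 0.025634169578552246)
dial 784 ((0.45593899488449097, -0.4373500645160675), 0.04673684388399124)
plate ((411.4460754394531, 473.4335632324219), (640.0742797851562, 203.04566955566406), 81.32373809814453)
(np.float64(0.05207435920968186), np.float64(120.3529411764706), np.float64(210.7058823529412))
```

```bash
python3 -m jog '[[0,0.6,-1.85,0,0,0,1.2],[0,1.2,-3.7,0,0,0,2.4],[0,1.8,-5.55,0,0,0,3.6],[0,2.4,-7.4,0,0,0,4.8],[0,3,-9.2,0,0,0,6]]' 40
```

```text
time: 1.85
ee_pos: [0.2437, 0.2917, 0.2313]
tcp_rot: [-90.0, -0.0, 102.4]
wrist_force: [1.4, 0.1, 0.2]
opening: 0.0855
```

```bash
python3 -m jog '[[0,0.62,-1.85,0,0,0,1.4],[0,1.24,-3.7,0,0,0,2.8],[0,1.86,-5.55,0,0,0,4.2],[0,2.48,-7.4,0,0,0,5.6],[0,3.1,-9.25,0,0,0,7]]'; python3 -m jog '[[0,0.62,-1.85,0,0,0,1.4],[0,1.24,-3.7,0,0,0,2.8],[0,1.86,-5.55,0,0,0,4.2],[0,2.48,-7.4,0,0,0,5.6],[0,3.1,-9.25,0,0,0,7]]'; python3 -c "
from workcell import bot; print(bot.get_obs()['q'])"
```

```text
time: 2.35
ee_pos: [0.3083, 0.104, 0.2316]
tcp_rot: [-90.1, 0.0, 134.0]
wrist_force: [0.7, 1.1, 0.1]
opening: 0.085
time: 2.85
ee_pos: [0.3712, -0.08, 0.2317]
tcp_rot: [-90.0, 0.1, 166.2]
wrist_force: [1.2, -0.1, -0.4]
opening: 0.0855
[-1.21620213e+01 -1.81284729e+01 -1.08210529e+01  9.72502141e+01
  7.07153981e-03 -8.83649844e+01]
```

```bash
python3 -m jog '[[0,0,0,0,0,0,0],[0,0,0,0,0,0,0]]'
```

```text
time: 3.05
ee_pos: [0.3709, -0.0789, 0.2313]
tcp_rot: [-90.0, -0.0, 165.7]
wrist_force: [-0.1, 0.6, -0.0]
opening: 0.0854
```

```bash
python3 -m jog '[[0,0.58,-1.83,0,0,0,0.3],[0,1.16,-3.66,0,0,0,0.6],[0,1.74,-5.5,0,0,0,0.9],[0,2.31,-7.32,0,0,0,1.2],[0,2.31,-7.32,0,0,0,1.2]]';python3 -m jog '[[0,0,0,0,0,0,0],[0,0,0,0,0,0,0]]'
```

```text
time: 3.55
ee_pos: [0.4299, -0.2638, 0.2297]
tcp_rot: [-90.0, -0.1, 171.8]
wrist_force: [-0.8, 1.1, -0.6]
opening: 0.0855
time: 3.75
ee_pos: [0.4288, -0.2597, 0.2319]
tcp_rot: [-90.0, 0.0, 172.0]
wrist_force: [0.5, -0.1, 0.0]
opening: 0.0856
```

```bash
python3 -m jog '[[0,0,-0.1,-1.5,0,0,0],[0,0,-0.1,-3,0,0,0],[0,0,-0.1,-4.5,0,0,0],[0,0,-0.1,-6,0,0,0],[0,0,-0.1,-6.75,0,0,0]]' 40;python3 -m jog '[[0,0,0,0,0,0,0],[0.2,0,0,0,0,0,0],[0.2,0,0,0,0,0,0]]'; python3 -c "
from h import *
p,d=shot('side','s2.png',(190,150,340,300),4); print(needle(bot.camera('top')[0]))"
```

```text
time: 4.25
ee_pos: [0.4277, -0.2613, 0.0603]
tcp_rot: [-90.1, -0.1, 172.0]
wrist_force: [-0.9, 0.2, 0.1]
opening: 0.0852
time: 4.55
ee_pos: [0.4298, -0.2637, 0.0648]
tcp_rot: [-89.9, 0.2, 172.0]
wrist_force: [0.3, -0.4, 0.2]
opening: 0.0684
(np.float64(0.05164261646795298), np.float64(113.11764705882354), np.float64(202.1764705882353))
```

View pics/s2.png

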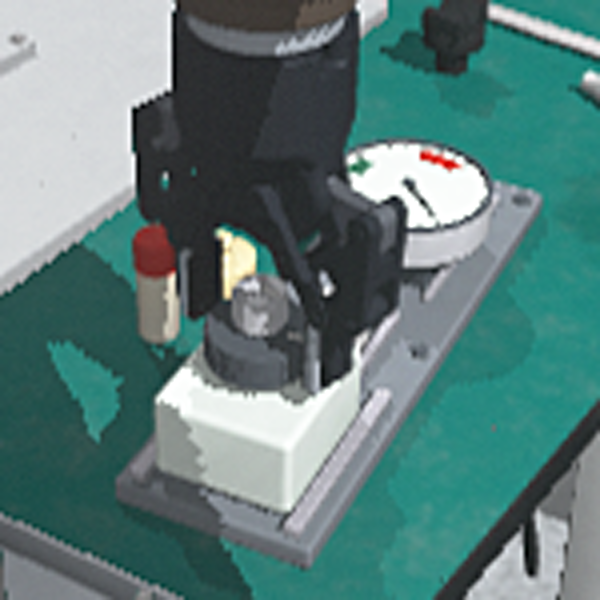

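```bash
python3 -m jog '[[0.35,0,0,0,0,0,0],[0.5,0,0,0,0,0,0],[1,0,0,0,0,0,0],[1,0,0,0,0,0,0],[1,0,0,0,0,0,0]]' 50
```

```text
time: 5.15
ee_pos: [0.4293, -0.264, 0.0638]
tcp_rot: [-90.0, 0.1, 171.9]
wrist_force: [-0.4, 1.0, 6.2]
opening: 0.0485
```

```bash
python3 -m jog '[[1,0,0,0,0,0,0],[1,0,0,0,0,0,-0.6],[1,0,0,0,0,0,-1.2],[1,0,0,0,0,0,-2],[1,0,0,0,0,0,-2]]'; python3 -c "
from h import *
p,d=shot('top','t3.png',(150,160,350,310),4); print(needle(p),bot.get_obs()['torque'])"
```

```text
time: 5.65
ee_pos: [0.429, -0.2639, 0.0638]
tcp_rot: [-90.0, 0.1, 161.8]
wrist_force: [-2.8, 2.0, 6.2]
opening: 0.0485
(np.float64(0.053160741334985), np.float64(113.29411764705883), np.float64(202.0)) [ 0.33886278  0.43458704 -0.19435844]
```

View pics/t3.png

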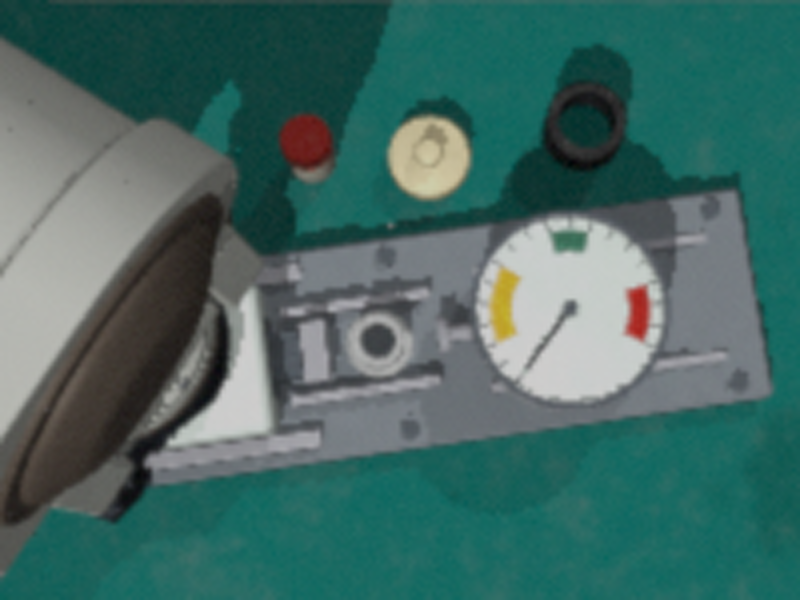

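```bash
python3 -m jog '[[1,0,0,0,0,0,-1.6],[1,0,0,0,0,0,-3.2],[1,0,0,0,0,0,-4.8],[1,0,0,0,0,0,-6.4],[1,0,0,0,0,0,-8]]'; python3 -c "
from h import *
p,d=shot('top','t4.png',(200,200,300,275),8); print(needle(p),bot.get_obs()['torque'],bot.get_obs()['q'])"
```

```text
time: 6.2
ee_pos: [0.4281, -0.2633, 0.0638]
tcp_rot: [-90.0, -0.1, 121.6]
wrist_force: [-8.5, 6.6, 12.5]
opening: 0.0484
(np.float64(0.05379264611123629), np.float64(113.58823529411765), np.float64(202.41176470588235)) [ 1.04589017  1.42115452 -0.21683817] [-3.16000476e+01 -1.32235943e+00 -1.49197955e+01  7.64769840e+01
  2.07581765e-02 -6.26871128e+01]
```

View pics/t4.png

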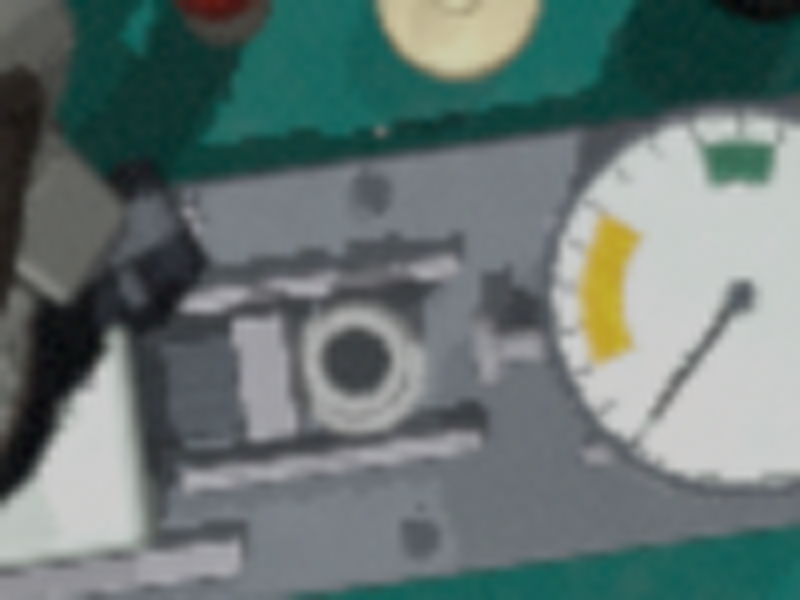

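```bash
python3 -m jog '[[1,-0.02,0.02,0.02,0,0,-1.6],[1,-0.03,0.03,0.04,0,0,-3.2],[1,-0.03,0.03,0.04,0,0,-4.8],[1,-0.03,0.03,0.04,0,0,-6.4],[1,-0.03,0.03,0.04,0,0,-8]]'; python3 -m jog '[[1,0,0,0,0,0,0]]'; python3 -c "
from h import *
p,d=shot('top','t5.png',(200,200,300,275),8); print(needle(p),bot.get_obs()['torque'])
a=cv2.imread('pics/t4.png');b=cv2.imread('pics/t5.png')
for q in (a,b): print(q[325:400:10,230:500:10].mean((0,2)).astype(int))"
```

```text
time: 6.75
ee_pos: [0.4277, -0.2621, 0.0639]
tcp_rot: [-90.0, -0.1, 81.6]
wrist_force: [-2.8, 8.1, 4.2]
opening: 0.0484
time: 6.85
ee_pos: [0.4277, -0.262, 0.0639]
tcp_rot: [-90.0, -0.1, 81.7]
wrist_force: [-1.3, 7.1, 2.7]
opening: 0.0486
(np.float64(0.054191372359503234), np.float64(114.11764705882354), np.float64(202.94117647058823)) [ 1.20097986  0.40374144 -0.203589  ]
[ 96 140 162 161 161 154 108 103 155 153 114  93  81  82  89 109 146 153
 149 139 128 122 118 116 117 131 135]
[ 83  86  86  87 106 149 162 161 162 145 106 126 164 140 105  87  82  85
  94 120 155 148 137 113 116 132 136]
```

```bash
python3 -m jog '[[1,0,0,0,0,0,-1],[1,0,0,0,0,0,-2],[1,0,0,0,0,0,-2.6],[1,0,0,0,0,0,-2.6]]'; python3 -c "
from h import *
p,d=bot.camera('top'); print(needle(p))"; python3 -m jog '[[1,0,0,0,0,0,-0.6],[1,0,0,0,0,0,-1],[1,0,0,0,0,0,-1],[1,0,0,0,0,0,-1]]'; python3 -c "
from h import *
p,d=bot.camera('top'); print(needle(p),bot.get_obs()['torque'])"
```

```text
time: 7.3
ee_pos: [0.4278, -0.2617, 0.0639]
tcp_rot: [-89.9, -0.2, 68.9]
wrist_force: [-1.6, 9.1, 3.6]
opening: 0.0483
(np.float64(0.052808573113905896), np.float64(114.0), np.float64(203.1764705882353))
time: 7.75
ee_pos: [0.4278, -0.2616, 0.0639]
tcp_rot: [-89.9, -0.2, 64.0]
wrist_force: [-1.4, 10.2, 4.2]
opening: 0.0482
(np.float64(0.052056872933726926), np.float64(113.52941176470588), np.float64(203.11764705882354)) [ 1.80729597  0.25790006 -0.22478272]
```

```bash
python3 -m jog '[[1,0,0,0,0,0,-0.6],[1,0,0,0,0,0,-1],[1,0,0,0,0,0,-1]]'; python3 -c "
from h import *
p,d=bot.camera('top'); print(needle(p))"; python3 -m jog '[[1,0,0,0,0,0,-0.6],[1,0,0,0,0,0,-1],[1,0,0,0,0,0,-1]]'; python3 -c "
from h import *
p,d=shot('top','t6.png',(200,200,300,275),8); print(needle(p),bot.get_obs()['torque'])"
```

```text
time: 8.1
ee_pos: [0.4279, -0.2614, 0.0639]
tcp_rot: [-89.9, -0.2, 58.9]
wrist_force: [-0.4, 11.0, 3.8]
opening: 0.049
(np.float64(0.8059109968526554), np.float64(113.0), np.float64(203.11764705882354))
time: 8.45
ee_pos: [0.428, -0.2613, 0.0639]
tcp_rot: [-89.9, -0.2, 53.9]
wrist_force: [-0.1, 11.8, 4.5]
opening: 0.0484
(np.float64(2.195546405311597), np.float64(107.94117647058823), np.float64(203.23529411764707)) [ 2.09447113  0.14995394 -0.13404505]
```

View pics/t6.png

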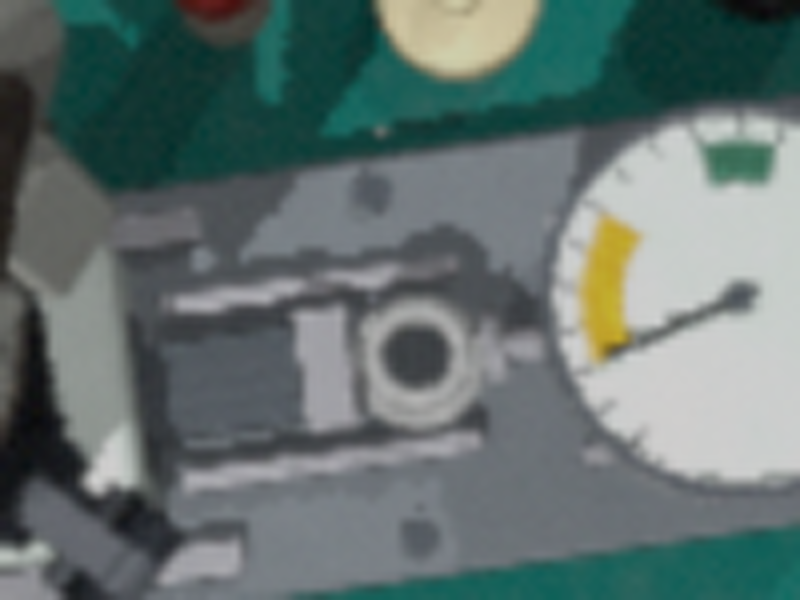

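```bash
python3 -m jog '[[1,0,0,0,0,0,-0.6],[1,0,0,0,0,0,-1.2],[1,0,0,0,0,0,-1.2],[1,0,0,0,0,0,-1.2]]'; python3 -c "
from h import *
p,d=bot.camera('top'); print(needle(p),bot.get_obs()['torque'])"; python3 -m jog '[[0.2,0,0,0,0,0,0],[0.1,0,0,0,0,0,0],[0,0,0,0,0,0,0],[0,0,0,0,0,0,0],[0,0,0,0,0,0,0]]';  python3 -c "
from h import *
p,d=bot.camera('top'); print(needle(p),bot.get_obs())"
```

```text
time: 8.9
ee_pos: [0.4281, -0.2611, 0.0639]
tcp_rot: [-89.9, -0.2, 48.0]
wrist_force: [0.5, 10.9, 3.3]
opening: 0.0485
(np.float64(3.9517419013924697), np.float64(108.23529411764706), np.float64(203.23529411764707)) [ 2.25708684  0.04350695 -0.20538274]
time: 9.45
ee_pos: [0.428, -0.2632, 0.0638]
tcp_rot: [-90.0, 0.0, 47.9]
wrist_force: [0.2, 0.5, 0.3]
opening: 0.0858
(np.float64(3.925535116904581), np.float64(105.17647058823529), np.float64(203.58823529411765)) {'time': 9.5, 'q': array([-3.15808418e+01, -1.40987017e+00, -1.50120696e+01,  7.63890914e+01,
       -6.02891956e-03,  1.04969740e+01]), 'qd': array([ 0.00412692, -0.00147486,  0.02866688,  0.01839107,  0.02108571,
       -0.07449645]), 'joint_efforts': array([-5.20784539e-03, -4.48675168e+01,  4.64349139e+01, -2.60721652e-03,
       -2.55307859e-03,  7.58897841e-05]), 'ee_pos': array([ 0.4280375 , -0.26316838,  0.06374921]), 'tcp_rot': array([-9.00096619e+01,  4.34133892e-03,  4.79221835e+01]), 'wrist_force': array([-0.12491451,  0.5322712 ,  0.26398741]), 'torque': array([-0.03755017, -0.02430572,  0.03651715]), 'opening': 0.08567889288922549}
```

```bash
python3 -m jog '[[0,0,0.05,0.6,0,0,0],[0,0,0.1,1.15,0,0,0],[0.4,0,0.1,1.15,0,0,0],[0.55,0,0.1,1.15,0,0,0],[0.55,0,0.1,1.15,0,0,0]]';  python3 -m jog '[[0.65,0,0,0,0,0,0],[0.75,0,0,0,0,0,0],[1,0,0,0,0,0,0],[1,0,0,0,0,0,0],[1,0,0,0,0,0,0]]' 40; python3 -c "
from h import *
p,d=bot.camera('top'); print(needle(p),bot.get_obs()['torque']); shot('side','s7.png',(220,180,320,280),6)"
```

```text
time: 10.0
ee_pos: [0.428, -0.2605, 0.0923]
tcp_rot: [-90.0, 0.0, 47.9]
wrist_force: [-0.4, 0.5, 0.8]
opening: 0.0439
time: 10.5
ee_pos: [0.4277, -0.2605, 0.0922]
tcp_rot: [-90.0, 0.0, 47.9]
wrist_force: [-2.7, -0.6, 1.1]
opening: 0.0219
(np.float64(3.916300978801847), np.float64(104.58823529411765), np.float64(204.2058823529412)) [-0.1895306   0.60865799  0.04645916]
```

View pics/s7.png

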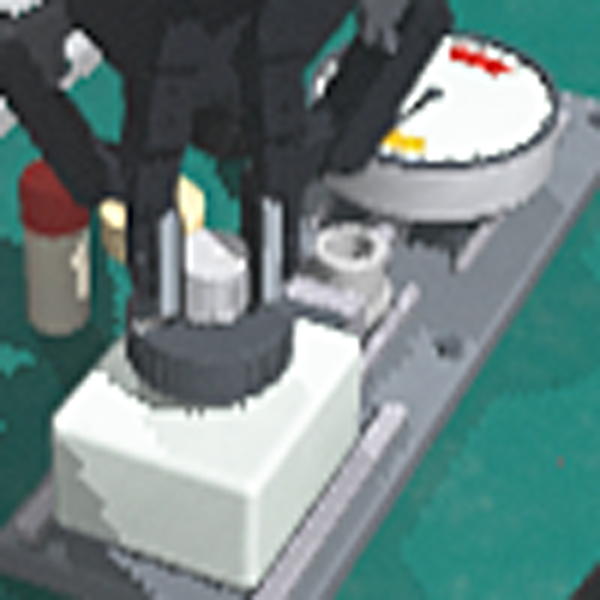

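```bash
python3 -m jog '[[1,0,-0.01,0,0,0,-1],[1,0,-0.02,0,0,0,-2],[1,0,-0.02,0,0,0,-2]]'; python3 -c "
from h import *
p,d=bot.camera('top'); print(needle(p),bot.get_obs()['torque'])"
```

```text
time: 10.9
ee_pos: [0.4281, -0.2607, 0.0922]
tcp_rot: [-90.0, -0.0, 37.9]
wrist_force: [-0.4, 1.4, -0.8]
opening: 0.022
(np.float64(4.526658247089745), np.float64(107.41176470588235), np.float64(204.0)) [ 0.37326392  0.18446879 -0.07048954]
```

```bash
python3 -m jog '[[1,0,-0.01,0,0,0,-1.6],[1,0,-0.03,0,0,0,-3.2],[1,0.01,-0.04,0,0,0,-4.8],[1,0.01,-0.06,0,0,0,-6.4],[1,0.01,-0.07,0,0,0,-8]]';python3 -m jog '[[1,0,0,0,0,0,0]]'; python3 -c "
from h import *
p,d=bot.camera('top'); print(needle(p),bot.get_obs()['torque'])"
```

```text
time: 11.45
ee_pos: [0.4297, -0.262, 0.0923]
tcp_rot: [-89.9, -0.2, -2.2]
wrist_force: [8.8, 4.9, -5.3]
opening: 0.0222
time: 11.55
ee_pos: [0.4298, -0.262, 0.0923]
tcp_rot: [-89.9, -0.2, -2.1]
wrist_force: [8.0, 5.6, -3.8]
opening: 0.0222
(np.float64(6.964075523823657), np.float64(110.47058823529412), np.float64(202.8235294117647)) [ 0.90851777 -1.55373305 -0.06098762]
```

```bash
python3 -m jog '[[1,0.02,-0.01,0,0,0,-1.6],[1,0.03,-0.02,0,0,0,-3.2],[1,0.04,-0.03,0,0,0,-4.8],[1,0.05,-0.05,0,0,0,-6.4],[1,0.05,-0.06,0,0,0,-8]]';python3 -m jog '[[1,0,0,0,0,0,0]]'; python3 -c "
from h import *
p,d=bot.camera('top'); print(needle(p),bot.get_obs()['torque'])"
```

```text
time: 12.1
ee_pos: [0.4315, -0.2642, 0.0923]
tcp_rot: [-89.8, -0.2, -42.2]
wrist_force: [10.8, -1.3, -8.2]
opening: 0.0223
time: 12.2
ee_pos: [0.4315, -0.2643, 0.0923]
tcp_rot: [-89.8, -0.2, -42.1]
wrist_force: [10.7, -0.7, -7.6]
opening: 0.0221
(np.float64(9.298285730853378), np.float64(112.3529411764706), np.float64(202.2941176470588)) [ 0.07089368 -2.16482072 -0.0196466 ]
```

```bash
python3 -m jog '[[1,0.01,-0.01,0,0,0,-1],[1,0.01,-0.02,0,0,0,-2.3],[1,0.01,-0.02,0,0,0,-2.3],[1,0.01,-0.02,0,0,0,-2.3]]'; python3 -c "
from h import *
p,d=bot.camera('top'); print(needle(p),bot.get_obs()['torque'])"
```

```text
time: 12.65
ee_pos: [0.4319, -0.2651, 0.0924]
tcp_rot: [-89.8, -0.2, -53.4]
wrist_force: [11.0, -0.4, -8.7]
opening: 0.0223
(np.float64(9.91983782452331), np.float64(112.0), np.float64(202.52941176470588)) [-0.2935683  -2.21037809 -0.04170963]
```

```bash
python3 -m jog '[[0.7,0,0,0,0,0,0],[0.6,0,0,0,0,0,0],[0.5,0,0,0,0,0,0],[0.5,0,0,0,0,0,0]]'; python3 -c "
from h import *
p,d=bot.camera('top'); print(needle(p))"; python3 -m jog '[[0.5,0,0,1,0,0,0],[0.5,0,0,2,0,0,0],[0.4,0,0,4,0,0,0],[0.2,0,0,6,0,0,0],[0,0,0,6,0,0,0]]';python3 -m jog '[[0,0,0,0,0,0,0],[0,0,0,0,0,0,0],[0,0,0,0,0,0,0]]'; python3 -c "
from h import *
p,d=shot('top','t8.png',(150,160,350,310),4); print(needle(p),bot.get_obs()['wrist_force'])"
```

```text
time: 13.1
ee_pos: [0.4297, -0.2648, 0.0926]
tcp_rot: [-90.0, -0.0, -53.5]
wrist_force: [-0.8, -0.4, 0.2]
opening: 0.0426
(np.float64(9.930635416265675), np.float64(110.17647058823529), np.float64(202.58823529411765))
time: 13.65
ee_pos: [0.4312, -0.2657, 0.2495]
tcp_rot: [-89.8, -0.5, -53.6]
wrist_force: [0.5, 0.1, 0.5]
opening: 0.0773
time: 13.95
ee_pos: [0.4293, -0.2645, 0.2409]
tcp_rot: [-90.1, 0.1, -53.6]
wrist_force: [-0.8, -1.1, -1.1]
opening: 0.0855
(np.float64(9.92686116719447), np.float64(119.41176470588235), np.float64(213.2941176470588)) [-0.37169718  0.14254384  0.41178779]
```

View pics/t8.png

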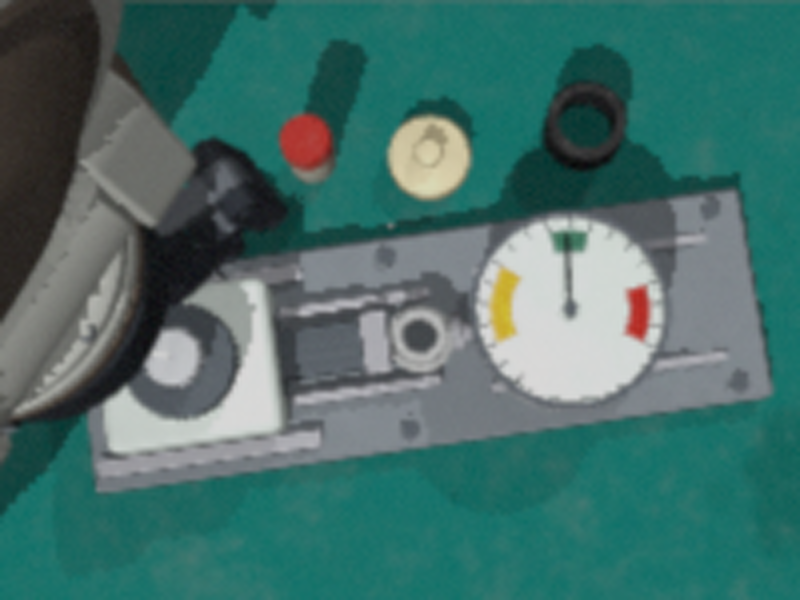

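The needle is in the middle of the green zone (pixel 568,235). The bush sits between ram and plunger, the neighbouring objects haven't moved, and the gripper is clear of everything.

```bash
python3 -c "
from workcell import bot; print(bot.job_done())"
```

```text
the job is handed in; nothing more can be done
None
```

The bush is seated and the needle stands in the green zone; I handed the job in at about 14 s of the 72 s allowed.

- **Coarse knob:** I turned it clockwise about 124° in a single grasp, until the needle read 3.9 N (yellow). After I let go, it stayed at 3.9 N for about 1.6 s before I turned the fine knob.
- **Fine knob:** I turned it clockwise about 101°, moving the hand along with the creeping drive head. The needle never read above 9.93 N in my checks; red starts at 15 N.
- **Last checks:** After release and with the gripper raised, the needle read 9.93 N in two pictures. In the last picture the loupe, weight and tube stood where they started, and the wrist force was near zero.
- **Small disagreements:** The top and side cameras placed the knob axis 1 to 3 mm apart in y. Working slightly off-centre gave side forces of up to about 12 N at the wrist, far below the 120 N limit. The fine knob also raised the force slightly less per turn than the nominal 3.75 N per rad, so I made the last small correction from the needle reading.

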